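# Gauge a wood strip in the bench micrometer

### The job

Check the long narrow wood strip in the bench micrometer: lay it flat along the instrument, on the rest and the anvil, with its end under the spindle, then turn the small ratchet knob at the top clockwise until the ratchet slips on the clamped strip, and stop within half a turn of slipping. Let the ratchet alone set the clamping force, neither pressing down nor pulling up on the knob, let go with the strip left clamped, and leave the other things on the bench where they are.

Things in the scene. Friction and masses are not known exactly. Their poses are not given: they have to be found in the camera images.
- micrometer: Bench thickness micrometer fixed to the table, grey casting, bare steel. Origin on the table under the spindle axis; z up, -x to its open side (roughly to the robot), +x to the column (46 mm wide, from x = 34 mm). Base plate 14 mm high, 80 mm wide, x -165 to 70 mm. An arm from the column, 40 mm wide, 108 to 130 mm high, reaches over the anvil to x = -24 mm and carries the screw.
- anvil_top (a point): Centre of the flat top of the anvil, a steel post 32 mm across on the spindle axis, top 60 mm above the table; axes as the micrometer's. Between anvil and rest there is free space for fingers, down to the base plate.
- rest_top (a point): Centre of the flat top of the rest, the block that carries the strip's near part: 60 mm above the table like the anvil, 25 mm long, 40 mm wide, 137.5 mm from the spindle axis towards the micrometer's -x.
- spindle: Steel spindle, 15 mm across, straight above the anvil; it does not rotate. Origin at the centre of its lower end, 24 to 25.5 mm above the anvil's top at the start. From it a contact tip, 10 mm across, sticks out 2 to 7 mm downwards (tips are exchanged, its length is not known) and meets the strip. More than 22 N dents the wood. The screw holds up to some 12 N when let go.
- ratchet_grip (a point): Centre of the ratchet knob on top: knurled steel cylinder, 22 mm across, 28 mm high (14 mm above and below this point), axis vertical, free above and beside. Clockwise from above it drives the screw down 30 mm per turn (4.8 mm per rad); knob and hand sink by that until the tip meets the strip. Free turning takes 0.05 N m; at 0.115 N m the ratchet slips, with about 15 N on the strip.
- thimble_mid (a point): Middle of the thimble below the ratchet knob: 38 mm across, 30 mm high, its top 4 mm under the knob. It is fixed to the screw and bypasses the ratchet: do not grip or brush it. A hand that does not sink with the knob and pulls it up by about 15 N makes the ratchet slip too early, a weaker pull leaves the strip loose; a push down on the knob adds to the force on the strip.
- ratchet (a joint): Slip of the ratchet knob relative to the thimble, rad, 0 at the start. It grows when the knob is turned clockwise without driving the screw and stays constant while the knob drives the screw. The ratchet slips in both directions, at the same torque.
- strip: The long narrow strip to be gauged, mid-brown wood, 200 x 30 x 12 mm (x, y, z), 35 to 70 g, flat on the table at the start; origin at the centre of its underside, x along it, both ends alike. Laid right it lies along the micrometer's x, its end 5 to 30 mm (best 17) past the spindle axis, centred within 10 mm. Hold it 80 mm or more from the spindle axis, to stay clear of the thimble.
- offcut: Bystander, leave alone: square-ish plywood offcut, 130 x 90 x 12 mm, lying flat; origin at the centre of its underside.
- block: Bystander, leave alone: short dark wood block, 70 x 45 x 30 mm; origin at the centre of its underside.
- pencil: Bystander, leave alone: flat carpenter's pencil, 165 x 12 x 8 mm, lying flat, usually between strip and micrometer; origin at the centre of its underside.
- tape: Bystander, leave alone: cardboard-coloured roll of tape lying flat, 90 mm across, 24 mm high; origin at the centre of its underside.
- bottle: Bystander, leave alone: green glass bottle, 66 mm across, 200 mm tall, standing; origin at the centre of its underside.
- glue: Bystander, leave alone: white glue bottle, 56 mm across, 150 mm tall, standing; origin at the centre of its underside.
- clamp: Bystander, leave alone: one-handed bar clamp lying flat, bar 260 mm long, 24 mm high; origin at the centre of its underside.
Not all that is in view belongs to the job. Of the things shaped like the strip, the brown one is meant.

How it is judged:
By the outcome, as a careful person would: the job done as asked, in the order asked, and still so for the second after the job is handed in, with the robot touching nothing.
It also fails if it takes over 70 s, if anything falls off the work surface, if the arm or the gripper's body presses on something with over 40 N, if the wrist force passes 120 N, or if a joint passes its speed limit or range.

### The arm

A 6-joint arm with a two-finger parallel gripper is mounted at the origin on the work surface. World frame = base frame: x ahead of the robot, y to its left, z up, the work surface at z = 0. Lengths are in m, angles in rad, forces in N, time in s.
With the tool pointing down it reaches from about 0.35 to 0.775 m from the base axis. Payload 5.5 kg.
Tool frame: the origin (TCP) lies midway between the tips of the shut fingers; the grasp point (between the pads) lies 19 mm behind it (pinch_z is the distance from the TCP to the grasp point, in m); z points along the fingers, x is the direction in which the jaws open and shut, and the axes are right-handed (so a half turn about z gives the same grasp; the last joint's range is limited). The gripper opens to 85 mm and grips with 20 to 120 N. Pads are 22 mm wide; open, the fingers measure 114 mm over their backs; the gripper's body (76 mm by 85 mm) begins 54 mm behind the grasp point. The pads swing forward as they close: fully open they stand 13 mm farther back than shut.
Start: joints at [1.095, 0.313, 0.046, 1.304, 0, 1.431], TCP at [0.19, 0.543, 0.2] pointing down, gripper open.
Joint ranges: [-2.76, 2.76], [-0.86, 1.69], [-1.03, 1.26], [-2.2, 2.34], [-1.47, 1.5], [-3.14, 3.14]. Speed limits (rad/s): [2.57, 2.57, 3.14, 3.14, 3.14, 3.14].

### API

Orientations are given as a unit quaternion [w, x, y, z].
In Python, from workcell import get_state, read_camera, camera_info, hand_in, trace, pinch_z gives the robot as it stands. The module is installed in compiled form; this text tells all that it offers.
- The arm moves only by the tool arm_command, never from a script. Its argument "steps" is text: rows parted by semicolons, each of 4 numbers parted by spaces: the shift along the world's x, y, z in mm, then the turn about the world's z in rad. In form: tx ty tz spin; .... A call has 1 to 20 rows; each row is the pose to reach, as a shift and turn from the pose measured when the call began; what a row does not reach only later rows make up. A row lasts 1/8 s, in which the tool goes at most 62.5 mm and 10.7 degrees, less where a joint would pass 70% of its speed; a pose out of reach is approached as far as the arm can. A call with a gripper value outside its range is refused whole. "fingers" is the gripper command: -1 is shut, 1 is fully open, values between are in proportion, set as the call begins (left out, the last holds). The fingers move at their own pace and stop on an object; "newtons" is the grip in N (left out, the last holds). Time passes only in rows, so rows that repeat a pose let the fingers close. It gives the time, the measured TCP pose, the force and the opening at its end, in the units of the state.
- get_state(): the state, without advancing time (a new reading comes with each control period).
- read_camera(name): name is "scene" or "side" or "wrist"; returns the picture (400x640x3 uint8, red, green, blue); there is no depth.
- camera_info(name): a dict with "mtx" (3x3 intrinsics, pixels), "R" (3x3) and "t" (3): a world point X has camera coordinates R X + t. Camera axes: x right, y down, z forward; pixel columns grow to the right and rows downward; lengths in m; the calibration is good to about 2 mm. A picture is of the moment at which its call begins: read the wrist's pose just before it. camera_info takes no time and is no camera call; for the wrist camera it gives the pose at the moment of the call.
- hand_in(): hands the job in, once; it reports no verdict.
Trained networks look in the newest picture that a camera, given by its name, has taken for a name from the list of things; names that differ only in an ending like _2 or _b are one class to them, and where a whole thing is asked for, a point or a joint stands for the part that bears it (a point fixed in the world has none). Each returns a list of dicts, best first, with "score" (0 to 1); they miss things now and then, are a little off and sometimes report something else, mostly with a low value. They report only what shows in the picture. A call takes as long as a camera call. They do not tell look-alikes from the thing itself.
- trace(camera, name): "mask" (400x640 bool, what is visible of it) and "box" ([left, top, width, height] in pixels, round what is visible of it).
The state is a dict: "clock": time; "joint_pos": joint angles; "qvel": joint speeds; "tau": joint torques, N m; "tcp_pos": TCP position; "orientation": TCP orientation; "wrist_force": force on the tool from outside, world axes, zero at the start; "ft_torque": the same for the moment, N m; "finger_gap": finger opening in m.
Only numpy, scipy, OpenCV 4.12 (cv2) and the standard library are available. Lean on these libraries where they do the work, as an engineer would, in place of code of your own. Each camera call takes 0.05 s, during which the arm holds its last target.

## Working session

There is one attempt and no reset: what is moved stays moved. The work goes in short steps, Python scripts to look and compute and a tool call to move; the robot and the scene stay as the last step left them, time stands still between calls to the robot, and variables do not carry over. Pictures are saved under pics/ and viewed, and the job is handed in when it is done.

Besides the shell and the picture viewer there is one more tool, called after "Request:" as name(argument=value, ...), one argument or row to a line, values as JSON. arm_command: Moves the arm, as the interface text tells. Its arguments: {"type":"object","properties":{"steps":{"type":"string"},"fingers":{"type":"number"},"newtons":{"type":"number"}},"required":["steps"]}

```bash
mkdir -p pics; python3 - <<'E'
from workcell import *
import cv2
s=get_state(); print(s['clock'],s['tcp_pos'],s['orientation'],s['finger_gap'],pinch_z)
for c in ['scene','side','wrist']:
    im=read_camera(c); cv2.imwrite(f'pics/{c}0.png',im[:,:,::-1])
    i=camera_info(c); print(c,i['mtx'].tolist(),i['R'].round(4).tolist(),i['t'].round(4).tolist())
E
```

```text
0.0 [0.18923087 0.54233841 0.19916241] [ 4.55149443e-04  8.15340460e-01  5.78981008e-01 -8.48515987e-04] 0.08551857082969484 0.0187
scene [[473.49076520711503, 0.0, 319.82802394887983], [0.0, 473.49076520711503, 198.52660417375301], [0.0, 0.0, 1.0]] [[-0.8642, 0.503, -0.0117], [0.3709, 0.6211, -0.6905], [-0.34, -0.601, -0.7233]] [0.4534, -0.0681, 1.7083]
side [[478.02053746279717, 0.0, 324.6258927930277], [0.0, 478.02053746279717, 201.662385694372], [0.0, 0.0, 1.0]] [[0.8766, -0.4812, -0.0017], [-0.3621, -0.6572, -0.661], [0.3169, 0.5801, -0.7504]] [-0.4386, 0.2546, 1.4369]
wrist [[340.61691546938533, 0.0, 321.00634452709625], [0.0, 340.61691546938533, 202.6747807034829], [0.0, 0.0, 1.0]] [[0.3294, 0.9442, -0.0012], [0.912, -0.3178, 0.2594], [0.2446, -0.0866, -0.9658]] [-0.5739, -0.0351, 0.38]
```

```bash
ls pics
```

```text
scene0.png
side0.png
wrist0.png
```

View pics/scene0.png

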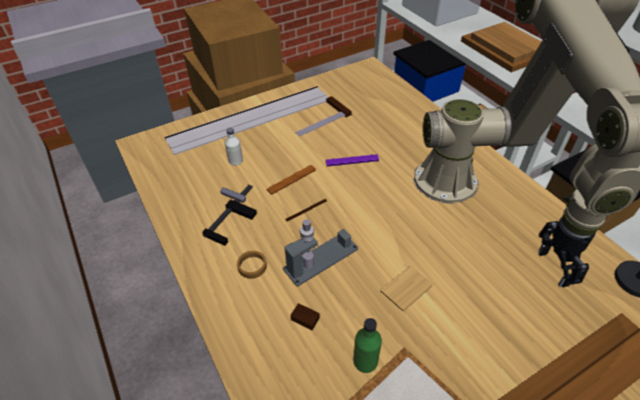

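View pics/side0.png

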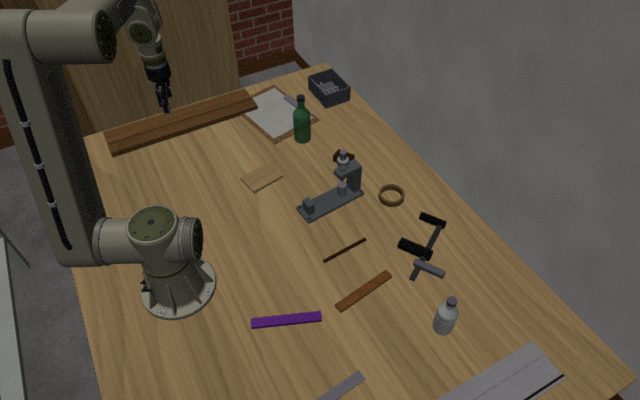

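View pics/wrist0.png

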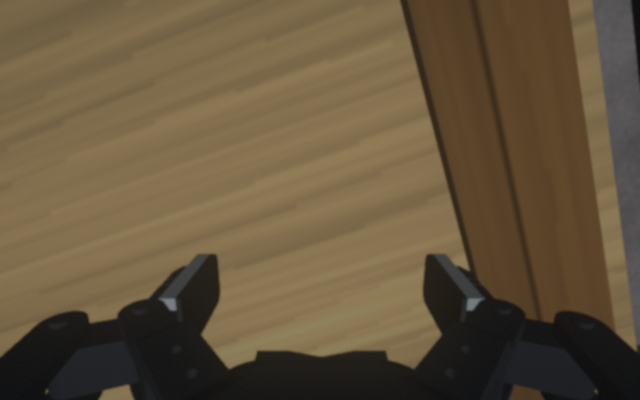

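The scene camera shows the brown strip at about (291,180), the pencil at (306,210), the micrometer at about (320,258) and the purple decoy at (352,160). The side camera shows the strip at (364,290) and the micrometer at (332,195). Next I'll measure them.

```bash
cat > h.py <<'E'
from workcell import *
import numpy as np, cv2
from scipy.optimize import least_squares
def proj(i,X):
    X=np.atleast_2d(X); p=(i['R']@X.T).T+i['t']; q=(np.array(i['mtx'])@p.T).T; return q[:,:2]/q[:,2:]
def ray(i,uv,z):
    R=np.array(i['R']);c=-R.T@i['t']; d=R.T@np.linalg.inv(i['mtx'])@np.array([uv[0],uv[1],1.]); return c+d*(z-c[2])/d[2]
def tri(obs):
    f=lambda X: np.concatenate([proj(i,X)[0]-uv for i,uv in obs]); r=least_squares(f,[.5,0,.05]); return r.x,np.abs(r.fun).max()
def maskrect(i,m,z):
    ys,xs=np.nonzero(m); P=np.array([ray(i,(x,y),z)[:2] for x,y in zip(xs,ys)],np.float32)
    return cv2.minAreaRect(P),P.mean(0)
E
python3 - <<'E'
from h import *
for c in ['scene','side']:
    im=read_camera(c); i=camera_info(c)
    for n,z in [('strip',.006),('pencil',.004),('offcut',.006),('block',.015),('tape',.012),('glue',.0),('bottle',0),('clamp',.012)]:
        for r in trace(c,n)[:2]:
            rr,m=maskrect(i,r['mask'],z); print(c,n,round(r['score'],2),r['box'],np.round(m,3),np.round(rr[0],3),np.round(rr[1],3),round(rr[2],1))
    for n in ['micrometer','ratchet_grip','thimble_mid','spindle']:
        for r in trace(c,n)[:2]: print(c,n,round(r['score'],2),r['box'])
    cr=(im[200:300,260:380] if c=='scene' else im[135:235,280:400]); cv2.imwrite(f'pics/{c}_m.png',cv2.resize(cr,None,fx=6,fy=6,interpolation=cv2.INTER_CUBIC)[:,:,::-1])
print(get_state()['clock'])
E
```

```text
scene strip 0.76 [326.2, 156.0, 54.3, 9.5] [ 0.232 -0.257] [ 0.235 -0.259] [0.039 0.195] 68.4
scene strip 0.56 [266.7, 166.4, 47.9, 27.5] [ 0.481 -0.284] [ 0.479 -0.284] [0.2   0.037] 7.5
scene pencil 0.7 [285.6, 200.7, 40.9, 18.8] [ 0.51  -0.128] [ 0.506 -0.128] [0.159 0.017] 3.9
scene offcut 0.8 [379.8, 268.2, 53.5, 41.0] [0.405 0.295] [0.404 0.295] [0.135 0.092] 11.0
scene offcut 0.4 [282.0, 220.6, 74.5, 64.7] [0.574 0.051] [0.568 0.018] [0.244 0.2  ] 5.3
scene block 0.61 [293.4, 305.4, 22.7, 21.3] [0.709 0.229] [0.708 0.229] [0.057 0.076] 32.6
scene tape 0.88 [237.7, 252.3, 30.6, 28.3] [ 0.759 -0.01 ] [ 0.761 -0.009] [0.103 0.088] 66.7
scene bottle 0.96 [354.3, 316.1, 25.6, 57.9] [0.606 0.388] [0.602 0.381] [0.161 0.072] 51.7
scene clamp 0.7 [200.1, 183.4, 58.6, 63.9] [ 0.733 -0.241] [ 0.726 -0.234] [0.276 0.154] 50.3
scene clamp 0.4 [283.1, 221.3, 74.8, 63.8] [0.576 0.054] [0.569 0.02 ] [0.245 0.199] 6.3
scene micrometer 0.86 [283.1, 220.9, 70.1, 65.5]
scene micrometer 0.67 [299.9, 222.6, 8.4, 11.7]
scene ratchet_grip 0.48 [298.8, 220.2, 10.4, 12.4]
scene thimble_mid 0.77 [298.3
[... 668 characters left out ...]
599 0.103] [0.614 0.106] [0.359 0.164] 31.2
side tape 0.62 [377.4, 186.0, 28.7, 21.8] [ 0.756 -0.013] [ 0.757 -0.013] [0.098 0.093] 61.1
side tape 0.29 [336.9, 270.9, 55.6, 42.0] [ 0.472 -0.285] [ 0.475 -0.285] [0.201 0.036] 9.2
side glue 0.9 [430.9, 296.5, 25.5, 38.3] [ 0.64  -0.464] [ 0.645 -0.46 ] [0.13  0.062] 31.4
side bottle 0.71 [293.6, 96.2, 17.0, 44.7] [0.675 0.514] [0.688 0.536] [0.306 0.064] 63.7
side clamp 0.66 [395.9, 210.8, 53.1, 70.1] [ 0.725 -0.245] [ 0.724 -0.229] [0.272 0.149] 50.9
side micrometer 0.67 [294.8, 150.8, 68.0, 72.9]
side ratchet_grip 0.72 [333.7, 153.4, 16.7, 10.0]
side thimble_mid 0.62 [335.2, 151.7, 13.0, 18.2]
side spindle 0.48 [339.6, 152.6, 6.5, 16.1]
1.45
```

View pics/scene_m.png

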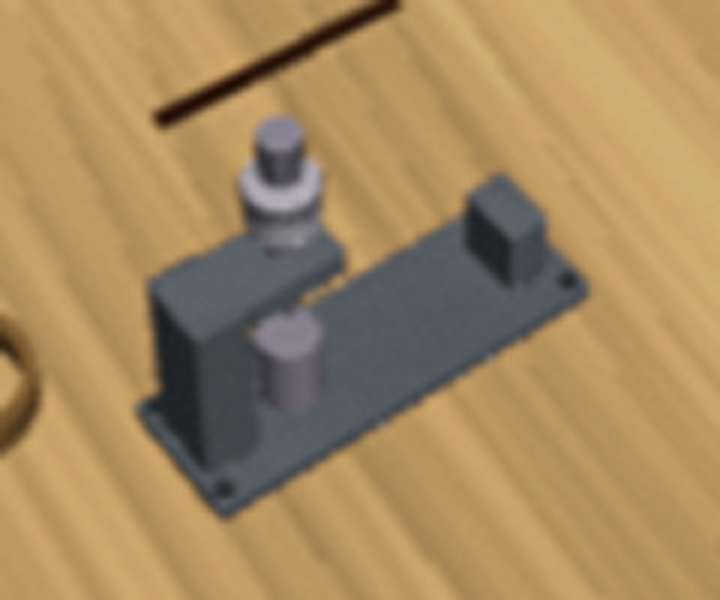

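View pics/side_m.png

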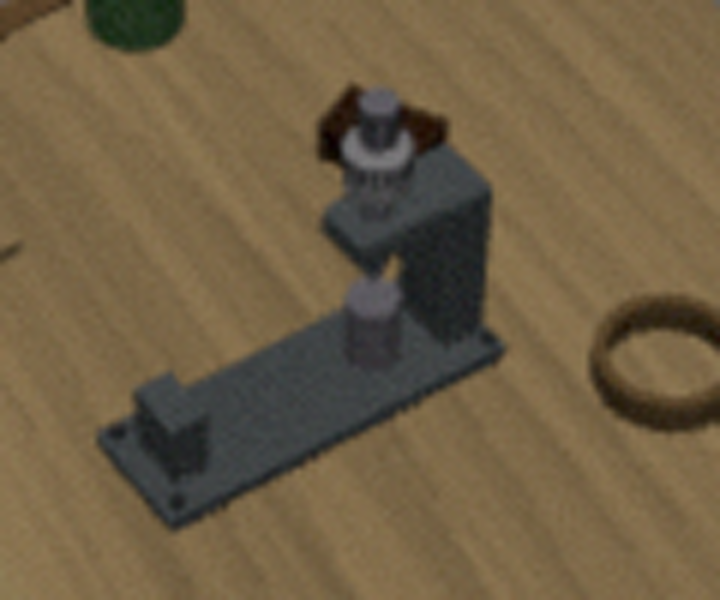

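```bash
python3 - <<'E'
from h import *
sc=[((-165,40,14),(583,285)),((70,40,14),(224,508)),((70,-40,14),(143,405)),((-150,-20,60),(500,172)),((-150,20,60),(547,213)),((-125,20,60),(515,230)),((-125,-20,60),(467,195)),((0,0,60),(290,334)),((-24,20,130),(345,250))]
sd=[((-165,40,14),(100,436)),((-165,-40,14),(174,519)),((70,-40,14),(501,346)),((-150,20,60),(136,385)),((-125,20,60),(171,373)),((-125,-20,60),(210,406)),((-150,-20,60),(176,425)),((0,0,60),(374,298)),((-24,20,130),(325,212)),((-24,-20,130),(370,245))]
O={'scene':(sc,260,200),'side':(sd,280,135)}
def run(names):
    def f(p):
        out=[]
        for n in names:
            pts,ox,oy=O[n]; i=camera_info(n)
            L=np.array([a for a,b in pts])/1000; U=(np.array([b for a,b in pts])+.5)/6-.5+[ox,oy]
            c,s=np.cos(p[2]),np.sin(p[2])
            W=np.c_[L[:,0]*c-L[:,1]*s+p[0],L[:,0]*s+L[:,1]*c+p[1],L[:,2]]
            out.append((proj(i,W)-U).ravel())
        return np.concatenate(out)
    r=least_squares(f,[.6,.05,.1],loss='soft_l1'); return r.x,f(r.x)
for n in (['scene'],['side'],['scene','side']):
    x,e=run(n); print(n,x.round(4),e.reshape(-1,2).round(1).tolist())
k=[('scene',(280,130),260,200),('side',(378,103),280,135)]
print('knobtop',tri([(camera_info(n),((a[0]+.5)/6-.5+ox,(a[1]+.5)/6-.5+oy)) for n,a,ox,oy in k]))
for n,pts in (('scene',[]),('side',[])):
    read_camera(n)
    im=read_camera(n)
    i=camera_info(n); c=proj(i,[.4785,-.2825,.012])[0]; x,y=int(c[0])-40,int(c[1])-35
    print(n,x,y); cv2.imwrite(f'pics/{n}_s.png',cv2.resize(im[y:y+70,x:x+80],None,fx=8,fy=8,interpolation=cv2.INTER_CUBIC)[:,:,::-1])
E
```

```text
['scene'] [0.6126 0.0815 0.1126] [[1.7, -0.5], [-0.1, 0.7], [-1.6, -0.0], [0.2, -0.6], [0.4, 0.5], [-0.6, 1.5], [-0.6, -0.7], [-0.1, -0.1], [0.9, -0.5]]
['side'] [0.6134 0.0805 0.098 ] [[-0.5, -1.0], [-0.0, 0.2], [1.8, -0.5], [-0.2, 0.3], [0.3, -0.9], [0.4, 1.1], [-0.2, 1.1], [0.3, -0.2], [-0.4, -1.0], [-0.8, 0.6]]
['scene', 'side'] [0.6129 0.0813 0.1079] [[1.7, -0.3], [-0.3, 0.7], [-1.7, -0.1], [0.2, -0.5], [0.4, 0.7], [-0.6, 1.6], [-0.6, -0.6], [-0.2, -0.1], [0.7, -0.4], [-0.6, -0.7], [0.1, 0.4], [1.5, -0.7], [-0.2, 0.5], [0.2, -0.7], [0.5, 1.2], [-0.2, 1.3], [0.1, -0.3], [-0.6, -1.1], [-1.0, 0.5]]
knobtop (array([0.61069208, 0.07998616, 0.2110237 ]), np.float64(0.2690708212808772))
scene 251 142
side 324 254
```

Request:
arm_command(
  steps="30 -49 10 0.07; 60 -98 10 0.14; 90 -147 10 0.21; 120 -196 10 0.28; 150 -245 10 0.35; 180 -294 10 0.42; 211 -342 10 0.47; 220 -402 10 0.47; 229 -462 10 0.47; 238 -522 10 0.47; 247 -582 10 0.47; 256 -642 10 0.47; 265 -702 10 0.47; 272 -762 10 0.47; 279 -826 0 0.47; 279 -826 0 0.47; 279 -826 0 0.47",
  fingers=1,
  newtons=40,
)

```text
clock: 3.78
tcp_pos: [0.468, -0.283, 0.1997]
orientation: [-0.001, 0.658, 0.753, 0.0]
wrist_force: [-0.1, -0.2, 0.5]
finger_gap: 0.0853
```

```bash
python3 - <<'E'
from h import *
s=get_state(); print(s['clock'],s['tcp_pos'].round(4) if hasattr(s['tcp_pos'],'round') else s['tcp_pos'],s['orientation'],s['joint_pos'],s['wrist_force'])
i=camera_info('wrist'); im=read_camera('wrist'); cv2.imwrite('pics/w1.png',im[:,:,::-1])
for r in trace('wrist','strip')[:3]:
    rr,m=maskrect(i,r['mask'],.012); print(r['score'],r['box'],m,rr)
E
```

```text
3.775 [ 0.468  -0.283   0.1997] [-7.86349080e-04  6.58487090e-01  7.52591594e-01  1.64679537e-04] [-6.90807958e-01  2.59981353e-01 -2.72666185e-02  1.28511122e+00
  3.73258168e-04 -8.23990567e-01] [-0.09032757 -0.22743734  0.46420264]
0.86 [315.3, 0.0, 49.0, 38.8] [ 0.3133795 -0.2878956] ((0.3101164400577545, -0.28790855407714844), (0.0306385550647974, 0.03985892981290817), 68.56288146972656)
0.74 [303.5, 85.9, 32.5, 179.6] [ 0.47111547 -0.28396255] ((0.47778230905532837, -0.2834378182888031), (0.19887414574623108, 0.03301394358277321), 8.249682426452637)
0.38 [512.1, 386.5, 14.2, 10.3] [0.7235843  0.00875055] ((0.7213072180747986, 0.010462797246873379), (0.017452379688620567, 0.021430714055895805), 7.552735328674316)
```

View pics/w1.png

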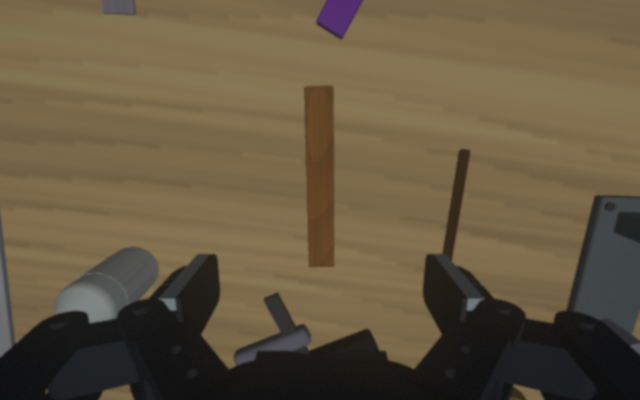

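The strip is centred between the fingers: in the wrist picture it runs from (318,87) to (321,266), and it is the brown one. Descending to it.

Request:
arm_command(
  steps="0 -2 -50 0.01; 0 -2 -100 0.01; 0 -2 -140 0.01; 0 -2 -170 0.01; 0 -2 -185 0.01; 0 -2 -192 0.01; 0 -2 -196 0.01; 0 -2 -196 0.01",
  fingers=1,
)

```text
clock: 4.88
tcp_pos: [0.469, -0.2842, 0.0052]
orientation: [0.001, 0.654, 0.757, 0.0]
wrist_force: [0.9, 1.0, 0.4]
finger_gap: 0.0851
```

Request:
arm_command(
  steps="0 0 0 0; 0 0 0 0; 0 0 0 0; 0 0 0 0; 0 0 0 0; 0 0 0 0; 0 0 0 0",
  fingers=-1,
  newtons=50,
)

```text
clock: 5.75
tcp_pos: [0.469, -0.2842, 0.0051]
orientation: [0.0, 0.654, 0.757, 0.0]
wrist_force: [-0.7, 0.8, 0.6]
finger_gap: -0.0001
```

```bash
python3 - <<'E'
from h import *
i=camera_info('wrist'); im=read_camera('wrist'); cv2.imwrite('pics/w2.png',im[:,:,::-1])
im=read_camera('side'); cv2.imwrite('pics/s2.png',cv2.resize(im[210:350,280:470],None,fx=4,fy=4)[:,:,::-1])
print(get_state())
E
```

```text
{'clock': 5.85, 'joint_pos': array([-6.91451512e-01,  3.98855129e-01, -3.37946375e-01,  8.33063167e-01,
        3.26077345e-04, -8.36930905e-01]), 'qvel': array([-5.21774404e-04, -2.29046382e-04, -5.10048109e-04, -5.41759429e-04,
       -8.07009944e-04, -6.33411834e-05]), 'tau': array([-2.05194665e-03, -4.77482092e+01,  2.48527944e+01, -8.06719239e-03,
        8.08579443e-04, -1.30976488e-05]), 'tcp_pos': array([ 0.46894174, -0.2841872 ,  0.0051275 ]), 'orientation': array([4.62266035e-04, 6.53847408e-01, 7.56626277e-01, 1.72880048e-04]), 'wrist_force': array([-0.27566057, -0.61557484, -0.14034691]), 'ft_torque': array([-0.00104534,  0.03100229, -0.03758116]), 'finger_gap': 2.7904780083691883e-05}
```

View pics/w2.png

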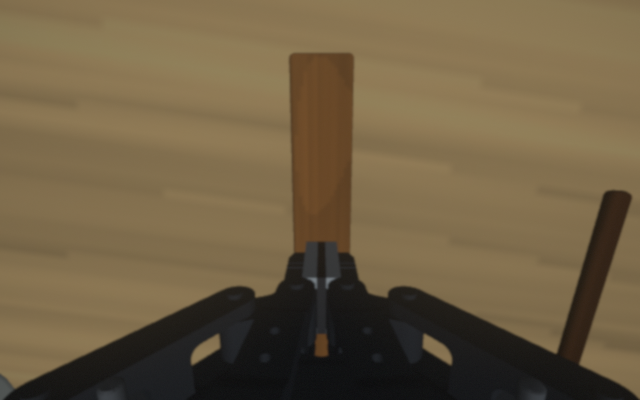

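View pics/s2.png

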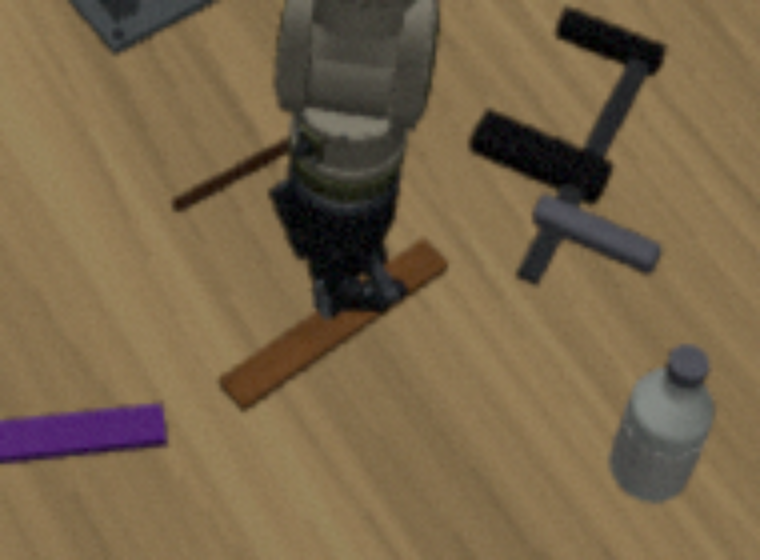

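```bash
python3 - <<'E'
from h import *
from scipy.spatial.transform import Rotation as Ro
s=get_state(); i=camera_info('wrist'); R=Ro.from_quat(np.r_[s['orientation'][1:],s['orientation'][0]]).as_matrix(); 
for z in (0,-.01,-.019,-.03): print(z,proj(i,s['tcp_pos']+R@[0,0,z]))
a=np.array(s['tcp_pos']); 
for c in ('side','scene'):
    print(c,proj(camera_info(c),a), proj(camera_info(c),a+[0,0,.01]))
# strip now
for c in ('side','wrist'):
    read_camera(c); i=camera_info(c)
    for r in trace(c,'strip')[:2]:
        rr,m=maskrect(i,r['mask'],.012 if c=='wrist' else .006); print(c,r['score'],r['box'],m,rr)
E
```

```text
0 [[322.47289973 233.91250074]]
-0.01 [[322.55560388 240.60912756]]
-0.019 [[322.63814547 247.29259192]]
-0.03 [[322.7513756  256.46093474]]
side [[361.48340997 292.14794485]] [[361.67372954 290.38784034]]
scene [[293.63738227 178.05579124]] [[293.49404783 176.05582356]]
side 0.71 [335.7, 272.1, 56.6, 41.4] [ 0.46344858 -0.28464136] ((0.47733253240585327, -0.28163185715675354), (0.19709478318691254, 0.031465671956539154), 8.868891716003418)
side 0.6 [250.0, 313.9, 69.7, 13.4] [ 0.23293161 -0.2555817 ] ((0.23416131734848022, -0.25648415088653564), (0.03611835837364197, 0.19796207547187805), 67.85505676269531)
wrist 0.94 [292.6, 54.5, 63.8, 303.6] [ 0.42497697 -0.29103404] ((0.46033573150634766, -0.2859325706958771), (0.1641966849565506, 0.030529377982020378), 8.126748085021973)
```

The wrist picture shows the fingers shut above the strip's top, with the tips at about (320,245). The strip itself hasn't moved. I'll probe gently with the shut fingers to find where the tips really are.

Request:
arm_command(
  steps="0 0 -1 0; 0 0 -2 0; 0 0 -2 0",
)

```text
clock: 6.42
tcp_pos: [0.4688, -0.2841, 0.003]
orientation: [0.0, 0.654, 0.757, 0.0]
wrist_force: [0.7, -0.7, 0.6]
finger_gap: -0.0002
```

Request:
arm_command(
  steps="0 0 -1 0; 0 0 -2 0; 0 0 -2 0",
)

```text
clock: 6.8
tcp_pos: [0.4688, -0.2841, 0.0009]
orientation: [0.0, 0.654, 0.757, 0.0]
wrist_force: [-0.4, 0.1, -1.3]
finger_gap: 0.0002
```

```bash
python3 - <<'E'
from h import *
s=get_state();print(s['tcp_pos'],s['wrist_force'],s['finger_gap'])
E
```

```text
[ 0.46876011 -0.28408597  0.0008817 ] [-0.35732673  0.1159449  -1.32952057] 0.0001722966901219163
```

```bash
python3 - <<'E'
from h import *
im=read_camera('wrist'); cv2.imwrite('pics/w3.png',cv2.resize(im[200:400,220:420],None,fx=3,fy=3,interpolation=cv2.INTER_CUBIC)[:,:,::-1])
E
```

```text
(no output)
```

View pics/w3.png

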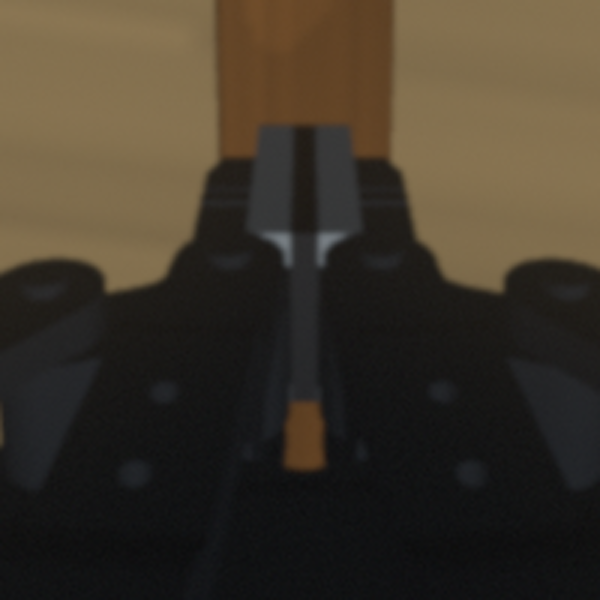

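```bash
python3 - <<'E'
from h import *
from scipy.spatial.transform import Rotation as Ro
s=get_state(); i=camera_info('wrist'); R=Ro.from_quat(np.r_[s['orientation'][1:],s['orientation'][0]]).as_matrix(); 
C=-np.array(i['R']).T@i['t']; print('cam in tool',R.T@(C-s['tcp_pos']), R.T@np.array(i['R']).T)
for y in (-.011,.011):
  for z in (0,-.01,-.02,-.03,-.04): print(y,z,proj(i,s['tcp_pos']+R@[0,y,z]),proj(i,s['tcp_pos']+R@[.01,y,z])[0,0]-proj(i,s['tcp_pos']+R@[0,y,z])[0,0])
E
```

```text
cam in tool [-0.0008226  -0.06505268 -0.17592441] [[ 9.99999967e-01  1.17320854e-04  2.29888162e-04]
 [-1.72996924e-04  9.65690054e-01  2.59697302e-01]
 [-1.91532803e-04 -2.59697333e-01  9.65690043e-01]]
-0.011 0 [[322.45001301 214.73289768]] 18.518989779573587
-0.011 -0.01 [[322.53375567 220.4769869 ]] 19.54518157381756
-0.011 -0.02 [[322.62732378 226.89502505]] 20.691773729334898
-0.011 -0.03 [[322.73255434 234.11301478]] 21.981276141848298
-0.011 -0.04 [[322.85177267 242.29045656]] 23.4421828651964
0.011 0 [[322.39968307 252.52873205]] 17.96106801363686
0.011 -0.01 [[322.47806698 260.11840536]] 18.924750242486084
0.011 -0.02 [[322.56533911 268.56869807]] 19.997706150234478
0.011 -0.03 [[322.66310213 278.03479139]] 21.199638939338797
0.011 -0.04 [[322.77336865 288.71156065]] 22.55529165278284
```

Request:
arm_command(
  steps="0 0 -2 0; 0 0 -4 0; 0 0 -4 0",
)

```text
clock: 7.22
tcp_pos: [0.4686, -0.284, -0.0033]
orientation: [0.0, 0.654, 0.757, 0.0]
wrist_force: [0.2, -0.1, -0.1]
finger_gap: 0.0002
```

Request:
arm_command(
  steps="0 0 -2 0; 0 0 -4 0; 0 0 -4 0",
)

```text
clock: 7.6
tcp_pos: [0.4685, -0.2838, -0.0076]
orientation: [-0.0, 0.654, 0.757, 0.0]
wrist_force: [-0.2, -1.1, -0.3]
finger_gap: -0.0003
```

Request:
arm_command(
  steps="0 0 -2 0; 0 0 -3 0; 0 0 -3 0",
)

```text
clock: 7.98
tcp_pos: [0.4684, -0.2838, -0.0107]
orientation: [-0.0, 0.654, 0.757, 0.0]
wrist_force: [-0.2, -0.1, 0.2]
finger_gap: -0.0001
```

```bash
python3 - <<'E'
from h import *
im=read_camera('wrist'); cv2.imwrite('pics/w4.png',cv2.resize(im[200:400,220:420],None,fx=3,fy=3,interpolation=cv2.INTER_CUBIC)[:,:,::-1])
im=read_camera('side'); cv2.imwrite('pics/s4.png',cv2.resize(im[250:330,310:420],None,fx=7,fy=7,interpolation=cv2.INTER_CUBIC)[:,:,::-1])
print(get_state()['wrist_force'])
E
```

```text
[ 1.09566588 -0.04393479 -0.11126299]
```

View pics/s4.png

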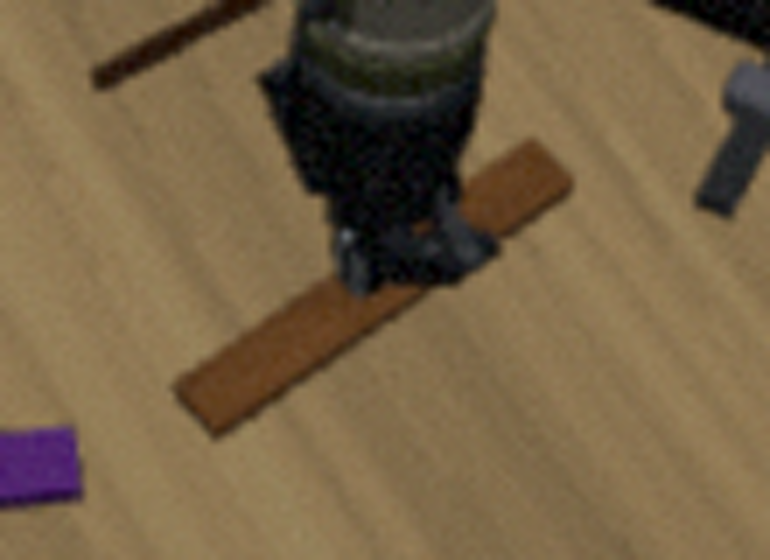

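View pics/w4.png

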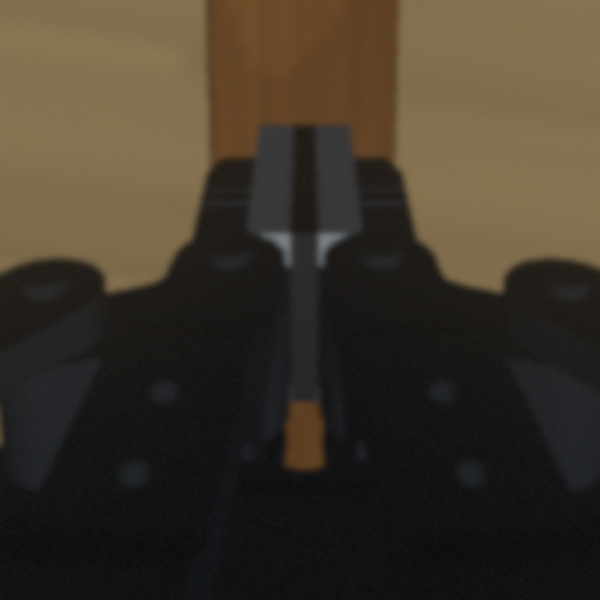

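Request:
arm_command(
  steps="0 0 -2 0; 0 0 -4 0; 0 0 -4 0",
)

```text
clock: 8.45
tcp_pos: [0.4683, -0.2837, -0.0148]
orientation: [-0.0, 0.654, 0.757, 0.0]
wrist_force: [-0.1, -0.8, 0.6]
finger_gap: 0.0001
```

Request:
arm_command(
  steps="0 0 -2 0; 0 0 -3 0; 0 0 -3 0",
)

```text
clock: 8.82
tcp_pos: [0.4682, -0.2836, -0.0179]
orientation: [-0.001, 0.654, 0.757, 0.0]
wrist_force: [-0.7, -0.8, -0.1]
finger_gap: 0.0002
```

Request:
arm_command(
  steps="0 0 -1 0; 0 0 -2 0; 0 0 -2 0",
)

```text
clock: 9.2
tcp_pos: [0.4683, -0.2837, -0.0191]
orientation: [-0.0, 0.654, 0.757, 0.0]
wrist_force: [-1.4, 1.6, 7.4]
finger_gap: -0.0004
```

Contact came at TCP z = -19 mm, on the strip's 12 mm top. So the shut tips really sit about 31 mm behind the reported TCP, and the wrist camera agrees. I'll apply that offset from here on.

Request:
arm_command(
  steps="0 -1 8 0; 0 -1 15 0; 0 -1 15 0; 0 -1 15 0; 0 -1 15 0; 0 -1 8 0; 0 -1 0 0; 0 -1 -5 0; 0 -1 -8 0; 0 -1 -9 0; 0 -1 -9 0",
  fingers=1,
)

```text
clock: 10.58
tcp_pos: [0.4684, -0.2847, -0.0281]
orientation: [-0.0, 0.654, 0.757, 0.0]
wrist_force: [-0.4, 0.3, -0.4]
finger_gap: 0.0855
```

Request:
arm_command(
  steps="0 0 0 0; 0 0 0 0; 0 0 0 0; 0 0 0 0; 0 0 0 0; 0 0 0 0",
  fingers=-1,
  newtons=50,
)

```text
clock: 11.32
tcp_pos: [0.4687, -0.285, -0.0277]
orientation: [0.0, 0.654, 0.757, 0.0]
wrist_force: [-0.4, -0.7, 5.3]
finger_gap: 0.0284
```

Request:
arm_command(
  steps="0 0 10 0; 0 0 40 0; 0 0 90 0; 0 0 140 0; 0 0 140 0; 0 0 140 0",
)

```text
clock: 12.08
tcp_pos: [0.4683, -0.2847, 0.112]
orientation: [-0.0, 0.654, 0.757, 0.0]
wrist_force: [-0.8, -0.0, -1.6]
finger_gap: 0.0286
```

```bash
python3 - <<'E'
from h import *
s=get_state();print(s['tcp_pos'],s['orientation'],s['wrist_force'],s['finger_gap'],s['joint_pos'])
i=camera_info('wrist'); im=read_camera('wrist'); cv2.imwrite('pics/w5.png',im[:,:,::-1])
im=read_camera('side'); cv2.imwrite('pics/s5.png',cv2.resize(im[130:350,260:480],None,fx=2.7,fy=2.7)[:,:,::-1])
E
```

```text
[ 0.46833453 -0.28468756  0.11200134] [-4.71365107e-05  6.53828749e-01  7.56642551e-01  1.21231322e-04] [-0.83190966 -0.04085253 -1.55247221] 0.028646217881151688 [-6.92826385e-01  3.03416502e-01 -1.87746797e-01  1.07972248e+00
  2.44282251e-04 -8.38355459e-01]
```

View pics/w5.png

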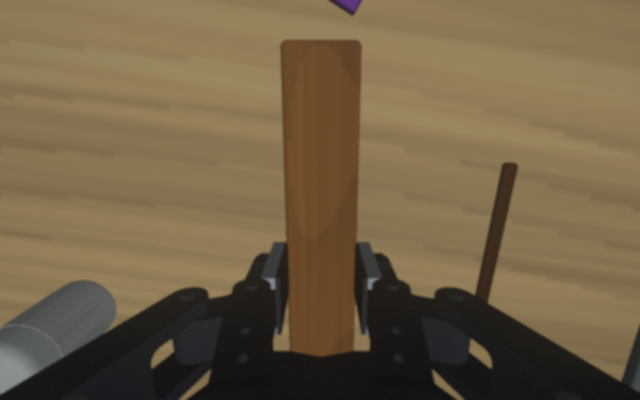

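View pics/s5.png

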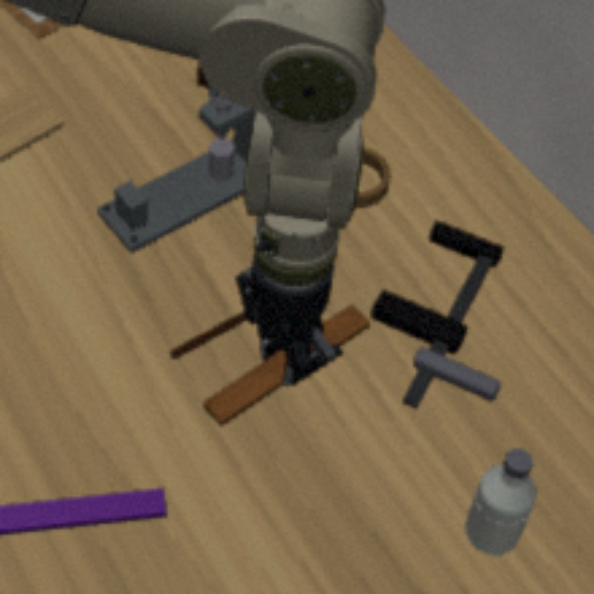

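The strip is held square between the pads (wrist: near end at row 40, centred at column 321). Now to the staging pose in front of the micrometer.

Request:
arm_command(
  steps="-10 40 0 -0.01; -24 95 0 -0.02; -24 150 0 -0.04; -24 205 0 -0.04; -24 260 0 -0.04; -24 310 0 -0.04; -24 348 0 -0.04; -24 348 -30 -0.04; -24 348 -55 -0.04; -24 348 -55 -0.04; -24 348 -55 -0.04",
)

```text
clock: 13.55
tcp_pos: [0.4433, 0.0638, 0.0556]
orientation: [-0.002, 0.669, 0.743, -0.0]
wrist_force: [0.2, -0.0, 0.3]
finger_gap: 0.0286
```

```bash
python3 - <<'E'
from h import *
s=get_state();print(s['tcp_pos'],2*np.arctan2(s['orientation'][2],s['orientation'][1])-np.pi/2,s['wrist_force'],s['finger_gap'],s['joint_pos'])
im=read_camera('wrist'); cv2.imwrite('pics/w6.png',im[:,:,::-1])
im=read_camera('side'); cv2.imwrite('pics/s6.png',cv2.resize(im[120:240,260:400],None,fx=5,fy=5,interpolation=cv2.INTER_CUBIC)[:,:,::-1])
im=read_camera('scene'); cv2.imwrite('pics/c6.png',cv2.resize(im[190:310,250:390],None,fx=5,fy=5,interpolation=cv2.INTER_CUBIC)[:,:,::-1])
E
```

```text
[0.44330346 0.06379214 0.05563341] 0.10523251498788344 [ 0.18963866 -0.00733557  0.28287505] 0.02857527974591328 [-0.03811276  0.1742595  -0.51157807  0.88806665  0.00192286 -0.14334826]
```

View pics/s6.png

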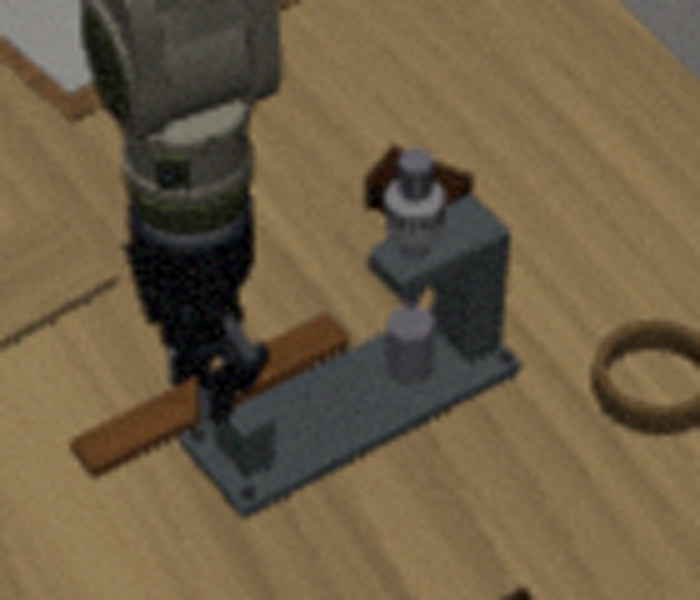

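View pics/c6.png

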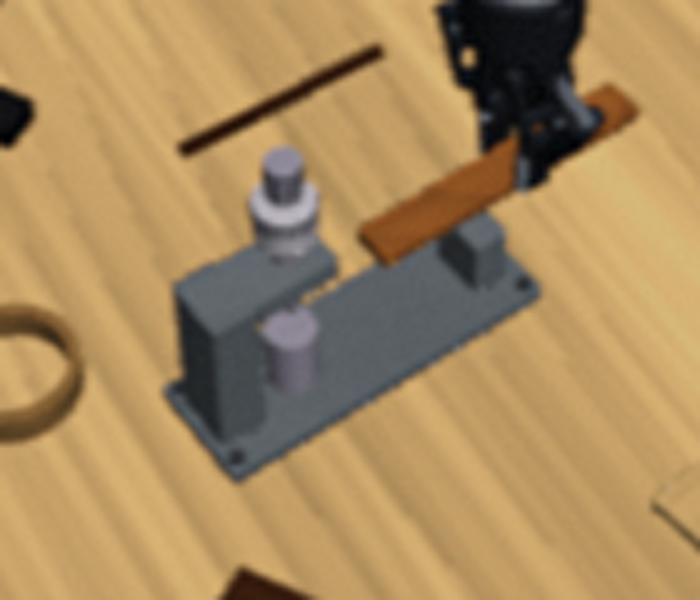

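View pics/w6.png

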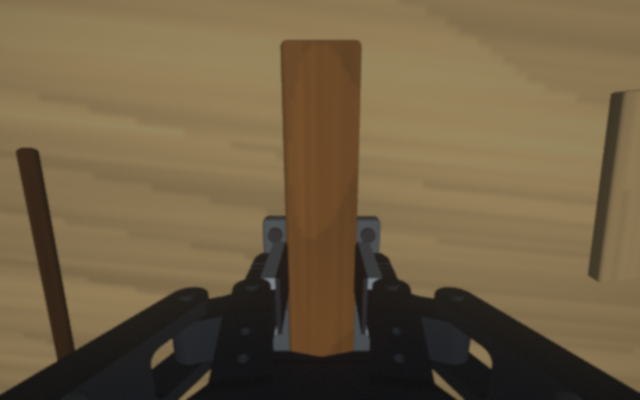

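The wrist picture shows the base plate's near end centred under the strip (corners at (263,217) and (380,217)) and parallel to it. I'll turn that into a pose check.

```bash
python3 - <<'E'
from h import *
i=camera_info('wrist')
a,b=ray(i,(263,217),.014),ray(i,(380.5,217),.014); print(a,b,(a+b)/2, np.arctan2(*( (a-b)[:2]))); m=(a+b)/2
for y in(.105,): print('expected base end from fit',[.613-.165*np.cos(y),.081-.165*np.sin(y)])
u=.0556+.0277
e=ray(i,(321,40),u+.012); print('strip near end',e, np.linalg.norm(e[:2]-get_state()['tcp_pos'][:2]))
E
```

```text
[0.45220622 0.02465354 0.014     ] [0.4439707  0.10315544 0.014     ] [0.44808846 0.06390449 0.014     ] 3.0370664641486105
expected base end from fit [np.float64(0.4489087271464979), np.float64(0.0637068171432344)]
strip near end [0.3546145  0.05333867 0.0953    ] 0.09039285391427249
```

Request:
arm_command(
  steps="0 0 -10 0; 0 0 -18 0; 0 0 -21 0; 0 0 -21 0; 10 1 -21 0; 25 2.5 -21 0; 45 4.5 -21 0; 62 6.5 -21 0; 73 7.5 -21 0; 78 8 -21 0; 78 8 -21 0; 78 8 -21 0",
)

```text
clock: 15.2
tcp_pos: [0.5218, 0.0717, 0.0354]
orientation: [-0.001, 0.669, 0.743, 0.0]
wrist_force: [0.5, 0.1, 0.3]
finger_gap: 0.0284
```

```bash
python3 - <<'E'
from h import *
s=get_state();print(s['tcp_pos'],2*np.arctan2(s['orientation'][2],s['orientation'][1])-np.pi/2,s['wrist_force'],s['finger_gap'])
im=read_camera('side'); cv2.imwrite('pics/s7.png',cv2.resize(im[120:240,260:400],None,fx=5,fy=5,interpolation=cv2.INTER_CUBIC)[:,:,::-1])
im=read_camera('scene'); cv2.imwrite('pics/c7.png',cv2.resize(im[190:310,250:390],None,fx=5,fy=5,interpolation=cv2.INTER_CUBIC)[:,:,::-1])
E
```

```text
[0.52175627 0.07166176 0.03542825] 0.10502495196680384 [0.45032924 0.10262187 0.26970101] 0.02839746737484895
```

View pics/s7.png

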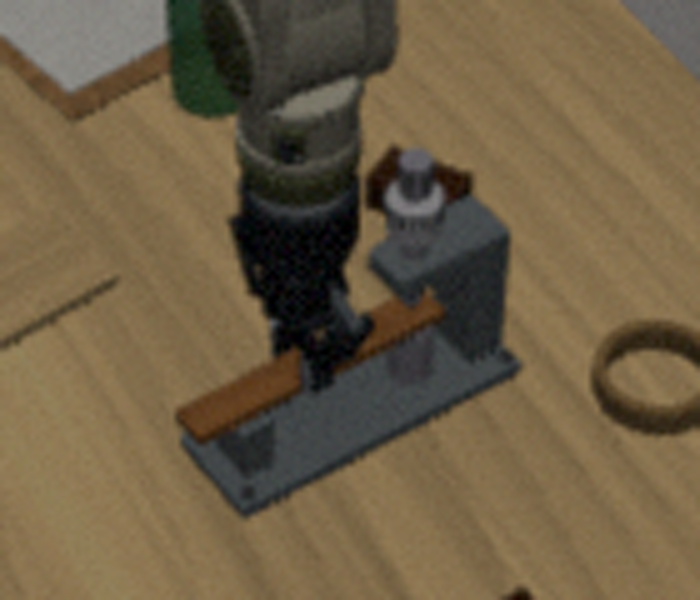

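View pics/c7.png

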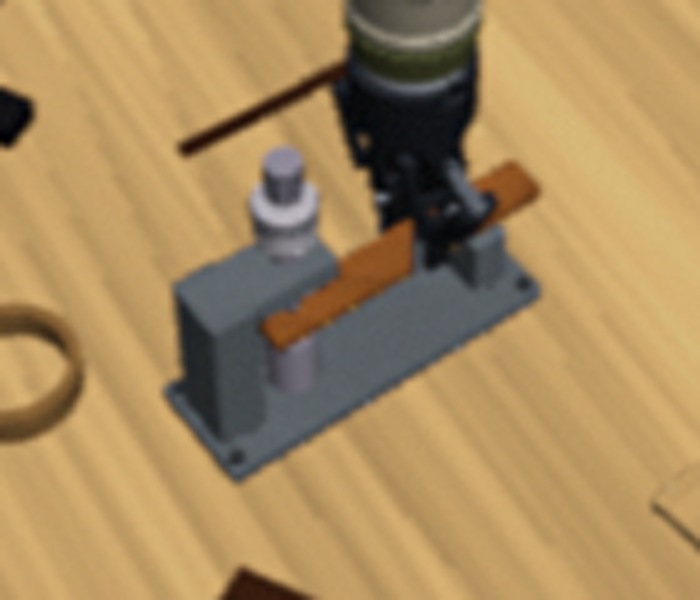

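Both views show the strip over rest and anvil with its end under the spindle. Lowering onto them, then opening.

Request:
arm_command(
  steps="-1 0 -1.5 0; -1 0 -3 0; -1 0 -3 0",
)

```text
clock: 15.68
tcp_pos: [0.5207, 0.0716, 0.0325]
orientation: [-0.001, 0.669, 0.743, 0.0]
wrist_force: [0.2, -0.7, -1.4]
finger_gap: 0.0285
```

Request:
arm_command(
  steps="0 0 -0.7 0; 0 0 -1.2 0; 0 0 -1.2 0",
)

```text
clock: 16.05
tcp_pos: [0.5208, 0.0717, 0.0323]
orientation: [-0.001, 0.669, 0.743, 0.001]
wrist_force: [-2.4, 0.4, 7.2]
finger_gap: 0.0284
```

Request:
arm_command(
  steps="0 0 0 0; 0 0 0 0; 0 0 0 0; 0 0 0 0; 0 0 0 0",
  fingers=1,
)

```text
clock: 16.68
tcp_pos: [0.5208, 0.0716, 0.0322]
orientation: [-0.001, 0.669, 0.743, 0.001]
wrist_force: [0.4, -0.1, 1.1]
finger_gap: 0.0856
```

Request:
arm_command(
  steps="-5 0 30 0; -30 0 80 0; -60 0 140 0; -60 0 200 0; -60 0 255 0; -60 0 255 0; -60 0 255 0",
)

```text
clock: 17.55
tcp_pos: [0.4607, 0.0716, 0.2869]
orientation: [-0.001, 0.669, 0.743, 0.001]
wrist_force: [0.5, -0.4, 0.1]
finger_gap: 0.0852
```

```bash
python3 - <<'E'
from h import *
s=get_state();print(s['tcp_pos'],s['wrist_force'],s['joint_pos'])
i=camera_info('wrist'); im=read_camera('wrist'); cv2.imwrite('pics/w8.png',im[:,:,::-1])
for r in trace('wrist','strip')[:2]:
    rr,m=maskrect(i,r['mask'],.072); print(r['score'],r['box'],m,rr)
for z in(.19,.2,.21,.22): print(z,proj(i,[.6126,.081,z]))
im=read_camera('side'); cv2.imwrite('pics/s8.png',cv2.resize(im[120:240,260:400],None,fx=5,fy=5,interpolation=cv2.INTER_CUBIC)[:,:,::-1])
im=read_camera('scene'); cv2.imwrite('pics/c8.png',cv2.resize(im[190:310,250:390],None,fx=5,fy=5,interpolation=cv2.INTER_CUBIC)[:,:,::-1])
E
```

```text
[0.46070449 0.07162843 0.28686457] [ 0.52730472 -0.42801759  0.12420984] [-0.01947319  0.08936754 -0.0234804   1.45839223  0.00176725 -0.12451463]
0.9 [303.8, 142.7, 27.2, 142.6] [0.51638067 0.07115719] ((0.5202949643135071, 0.0714292824268341), (0.18110576272010803, 0.031519532203674316), 6.377270698547363)
0.88 [19.4, 0.0, 34.1, 23.9] [ 0.32658455 -0.23767363] ((0.3288348913192749, -0.23790612816810608), (0.022276712581515312, 0.03910662233829498), 6.060864448547363)
0.19 [[314.52415076 350.56488224]]
0.2 [[314.34437653 358.02087018]]
0.21 [[314.15304407 365.95622608]]
0.22 [[313.94900169 374.41871543]]
```

View pics/w8.png

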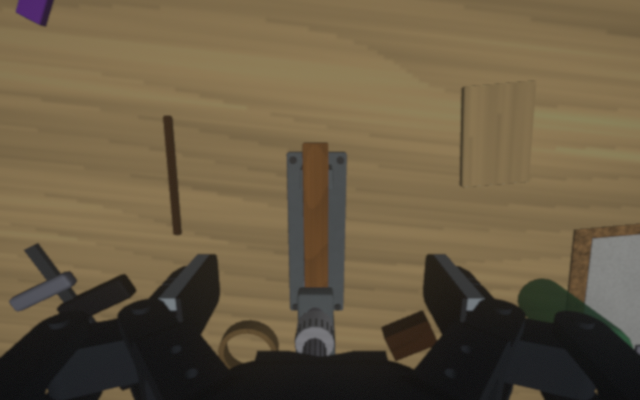

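View pics/s8.png

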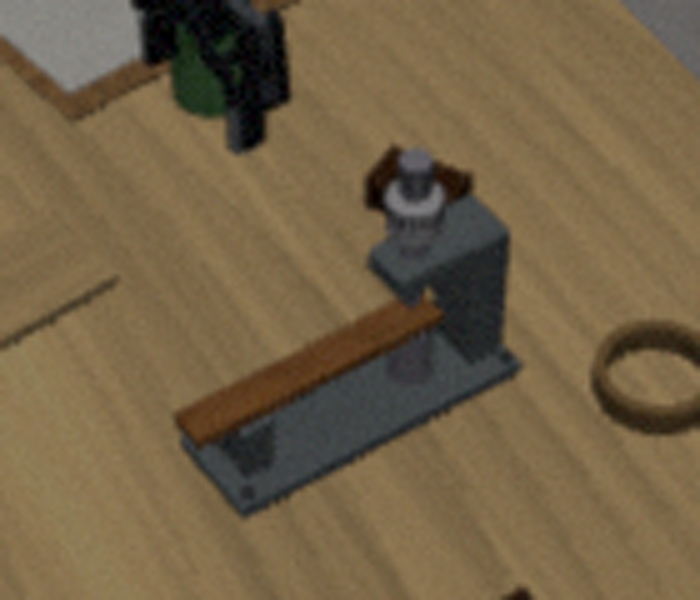

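View pics/c8.png

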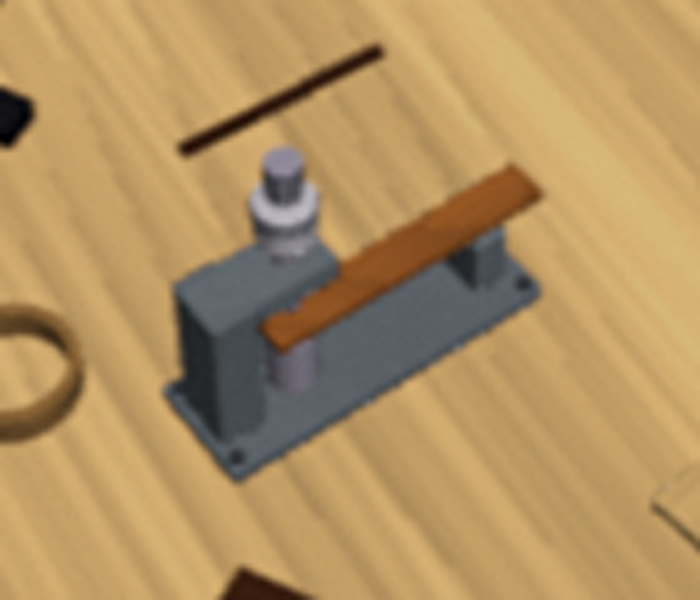

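The strip lies on the rest and anvil, centred along the base plate. Next I'll turn the hand ready for a clockwise stroke and look straight at the knob.

Request:
arm_command(
  steps="15 5 0 0.18; 30 10 0 0.36; 50 15 0 0.54; 70 20 0 0.72; 90 25 0 0.9; 110 30 0 1.08; 130 36 0 1.26; 145 42 0 1.44; 151 44 0 1.6; 151 44 0 1.6; 151 44 0 1.6",
  fingers=1,
)

```text
clock: 19.12
tcp_pos: [0.6104, 0.1155, 0.2848]
orientation: [-0.002, -0.066, 0.998, -0.002]
wrist_force: [-0.2, -0.0, 0.1]
finger_gap: 0.0855
```

```bash
python3 - <<'E'
from h import *
s=get_state();print(s['tcp_pos'],s['orientation'],s['wrist_force'],s['ft_torque'],s['joint_pos'])
i=camera_info('wrist'); im=read_camera('wrist'); cv2.imwrite('pics/w9.png',im[:,:,::-1]); 
C=-np.array(i['R']).T@i['t'];print(C)
for n in ('ratchet_grip','thimble_mid'):
  for r in trace('wrist',n)[:2]: print(n,r['score'],r['box'])
for z in(.149,.179,.19,.2,.21,.22): print(z,proj(i,[.6126,.081,z]))
E
```

```text
[0.61038034 0.11554942 0.28481266] [-0.00179434 -0.06572952  0.99783422 -0.00181197] [-0.24564575 -0.04599658  0.13395415] [0.02080337 0.02217065 0.03764539] [ 0.05991654  0.41165348  0.39390274  1.55661299 -0.00364491 -1.64242761]
[0.62022705 0.05046642 0.46098287]
ratchet_grip 0.66 [308.7, 140.7, 31.8, 26.8]
thimble_mid 0.67 [306.2, 129.3, 44.8, 42.0]
0.149 [[323.60466742 147.8369039 ]]
0.179 [[324.01189819 151.51577374]]
0.19 [[324.18313542 153.06270857]]
0.2 [[324.35094481 154.57867685]]
0.21 [[324.53169751 156.21157325]]
0.22 [[324.72695108 157.97546859]]
```

View pics/w9.png

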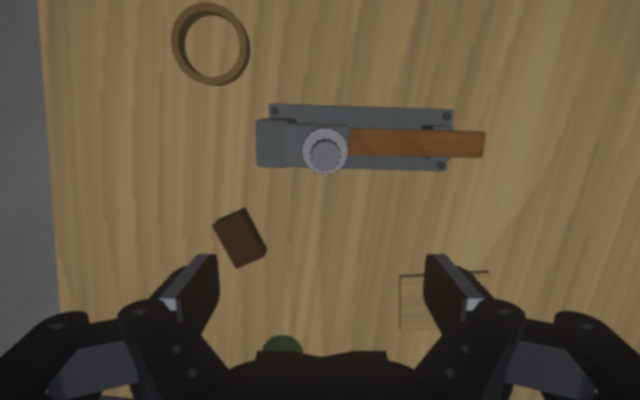

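```bash
python3 - <<'E'
from h import *
im=cv2.imread('pics/w9.png'); cr=im[120:180,290:365]; cv2.imwrite('pics/w9z.png',cv2.resize(cr,None,fx=8,fy=8,interpolation=cv2.INTER_CUBIC))
E
```

```text
(no output)
```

View pics/w9z.png

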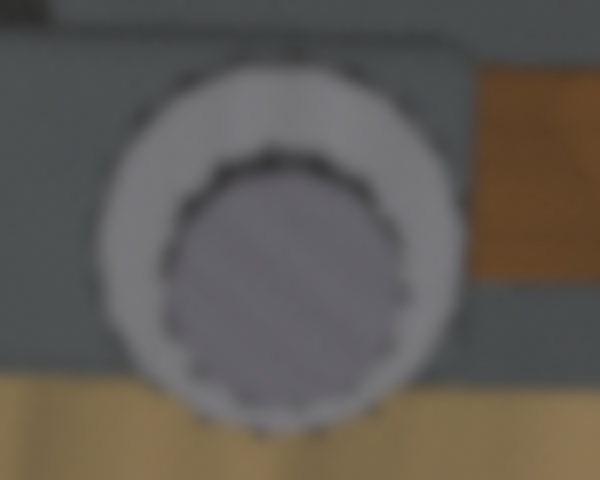

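```bash
python3 - <<'E'
from h import *
i=camera_info('wrist');R=np.array(i['R']);K=np.linalg.inv(i['mtx'])
for uv,d in (((325.3,155.7),.253),((324.8,150.5),.2838)):
    print('bydepth',R.T@(K@[uv[0],uv[1],1]*d-i['t']))
for z in (.206,.211,.216): print('knob',ray(i,(325.3,155.7),z))
for z in (.174,.179,.184): print('thimble',ray(i,(324.8,150.5),z))
# joint tri side/scene/wrist
k=[('scene',(280,130),260,200),('side',(378,103),280,135)]
o=[(camera_info(n),((a[0]+.5)/6-.5+ox,(a[1]+.5)/6-.5+oy)) for n,a,ox,oy in k]+[(i,(325.3,155.7))]
print(tri(o), tri(o[:1]+o[2:]),tri(o[1:]))
E
```

```text
bydepth [0.61232203 0.08083618 0.20828575]
bydepth [0.61232527 0.08044147 0.17631536]
knob [0.61225074 0.08111033 0.206     ]
knob [0.61240667 0.08051064 0.211     ]
knob [0.61256261 0.07991096 0.216     ]
thimble [0.61226118 0.08068486 0.174     ]
thimble [0.61239959 0.08015925 0.179     ]
thimble [0.612538   0.07963365 0.184     ]
(array([0.61224861, 0.0805016 , 0.21106635]), np.float64(0.6111896770866565)) (array([0.61239891, 0.08037902, 0.2122555 ]), np.float64(0.2560619609957939)) (array([0.6122742 , 0.08077833, 0.20925284]), np.float64(0.5587042145224359))
```

Request:
arm_command(
  steps="2 -20 0 0; 2 -35 0 0; 2 -35 -30 0; 2 -35 -60 0; 2 -35 -90 0; 2 -35 -110 0; 2 -35 -122 0; 2 -35 -128 0; 2 -35 -128 0; 2 -35 -128 0",
)

```text
clock: 20.52
tcp_pos: [0.6132, 0.0805, 0.1586]
orientation: [-0.0, -0.066, 0.998, -0.002]
wrist_force: [-0.7, 0.2, -0.4]
finger_gap: 0.0858
```

```bash
python3 - <<'E'
from h import *
s=get_state();print(s['tcp_pos'],s['wrist_force'],s['ft_torque'],s['joint_pos'])
for c,(y,x) in (('side',(110,280)),('scene',(180,240))):
    im=read_camera(c); cv2.imwrite(f'pics/{c}10.png',cv2.resize(im[y:y+100,x:x+120],None,fx=6,fy=6,interpolation=cv2.INTER_CUBIC)[:,:,::-1])
im=read_camera('wrist'); cv2.imwrite('pics/w10.png',im[:,:,::-1])
E
```

```text
[0.61317798 0.08049427 0.15856972] [-0.69281535  0.17359171 -0.37495571] [0.02426481 0.01160156 0.05277689] [ 0.00283569  0.41209247  0.08768702  1.24667199 -0.0037563  -1.70081721]
```

View pics/side10.png

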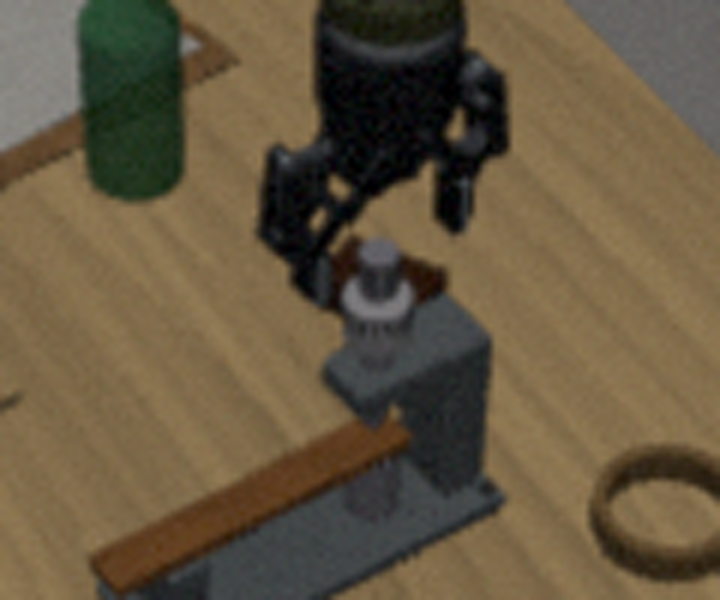

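View pics/scene10.png

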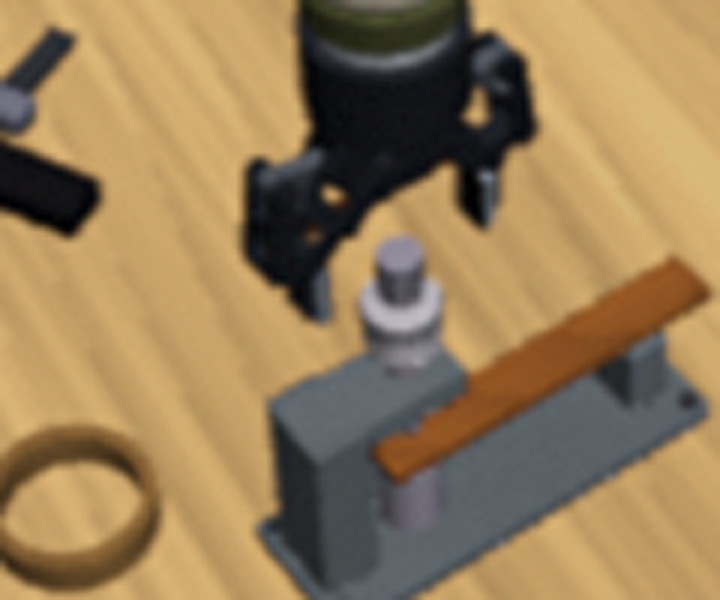

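View pics/w10.png

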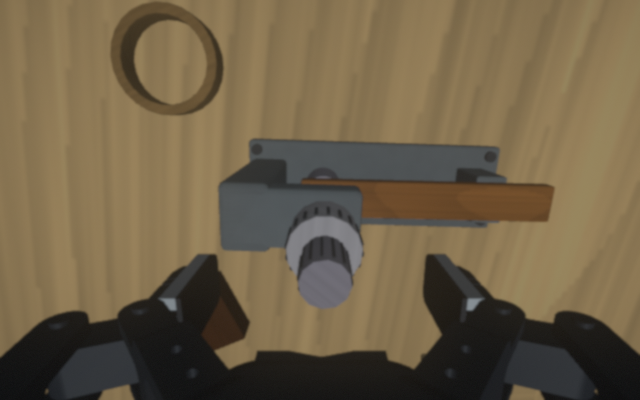

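The knob sits between the open fingers (wrist: knob top at (325,285), finger midline near column 321). I'll shift x by -1 mm and close gently.

Request:
arm_command(
  steps="-1 0 0 0; -1 0 0 0; -1 0 0 0; -1 0 0 0; -1 0 0 0; -1 0 0 0; -1 0 0 0; -1 0 0 0",
  fingers=-1,
  newtons=25,
)

```text
clock: 21.68
tcp_pos: [0.6119, 0.0806, 0.1584]
orientation: [-0.0, -0.066, 0.998, -0.002]
wrist_force: [-1.1, 0.3, 2.0]
finger_gap: 0.0211
```

```bash
cat > st.py <<'E'
from workcell import *
import numpy as np
s=get_state();print(round(s['clock'],2),s['tcp_pos'].round(4),'F',s['wrist_force'].round(2),'T',s['ft_torque'].round(3),'j6',round(s['joint_pos'][5],3),'gap',round(s['finger_gap'],4),'yaw',round(2*np.arctan2(s['orientation'][2],s['orientation'][1]),4))
E
python3 st.py
```

```text
21.68 [0.6119 0.0806 0.1584] F [-1.1   0.26  2.04] T [-0.03   0.333 -0.013] j6 -1.701 gap 0.0211 yaw 3.2746
```

Request:
arm_command(
  steps="0 0 -0.5 -0.1; 0 0 -1 -0.2; 0 0 -1.4 -0.3; 0 0 -1.4 -0.3",
)

```text
clock: 22.18
tcp_pos: [0.6118, 0.0806, 0.157]
orientation: [-0.001, 0.083, 0.997, -0.002]
wrist_force: [-1.8, -0.7, 2.0]
finger_gap: 0.0209
```

```bash
python3 st.py
```

```text
22.18 [0.6118 0.0806 0.157 ] F [-1.82 -0.68  2.  ] T [-0.017  0.314 -0.085] j6 -1.402 gap 0.0209 yaw 2.9756
```

Request:
arm_command(
  steps="0 0 -0.7 -0.15; 0 0 -1.4 -0.3; 0 0 -2.1 -0.44; 0 0 -2.1 -0.44; 0 0 -2.1 -0.44",
)

```text
clock: 22.8
tcp_pos: [0.6116, 0.0807, 0.1549]
orientation: [-0.001, 0.297, 0.955, -0.002]
wrist_force: [-1.4, -0.3, 2.8]
finger_gap: 0.0211
```

```bash
cat > st2.py <<'E'
from workcell import *
import numpy as np,cv2,sys
F=[];T=[]
for k in range(3):
    s=get_state();F.append(s['wrist_force']);T.append(s['ft_torque'])
    im=read_camera(['side','wrist','scene'][k])
    if len(sys.argv)>1: cv2.imwrite(f'pics/{["side","wrist","scene"][k]}_{sys.argv[1]}.png',im[:,:,::-1])
s=get_state();F.append(s['wrist_force']);T.append(s['ft_torque'])
print(round(s['clock'],2),s['tcp_pos'].round(4),'F',np.mean(F,0).round(2),'T',np.mean(T,0).round(3),np.std(T,0).round(3),'j6',round(s['joint_pos'][5],3),'yaw',round(2*np.arctan2(s['orientation'][2],s['orientation'][1])%(2*np.pi),4))
E
python3 st2.py a; python3 - <<'E'
import cv2
a=cv2.imread('pics/side_a.png')[110:210,280:400];b=cv2.imread('pics/wrist_a.png')
cv2.imwrite('pics/sa.png',cv2.resize(a,None,fx=6,fy=6,interpolation=cv2.INTER_CUBIC))
E
```

```text
22.95 [0.6116 0.0807 0.1549] F [-2.23 -0.2   3.26] T [ 0.055  0.465 -0.01 ] [0.005 0.038 0.055] j6 -0.964 yaw 2.5371
```

View pics/sa.png

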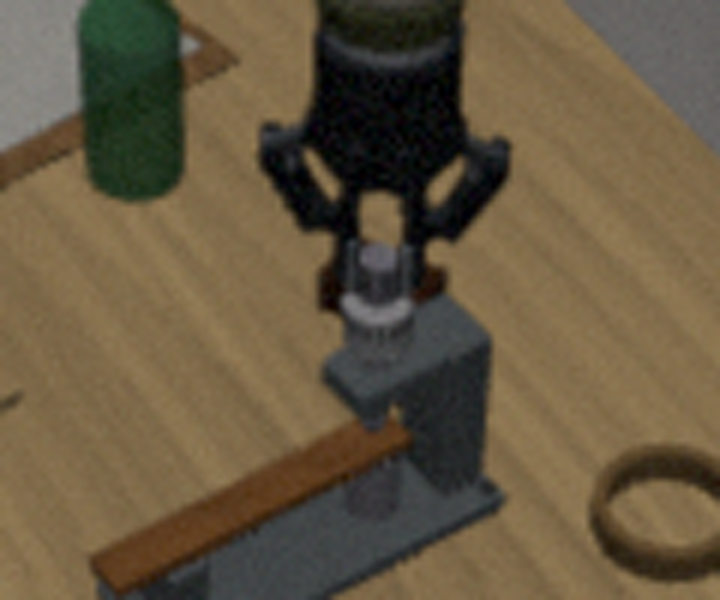

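View pics/wrist_a.png

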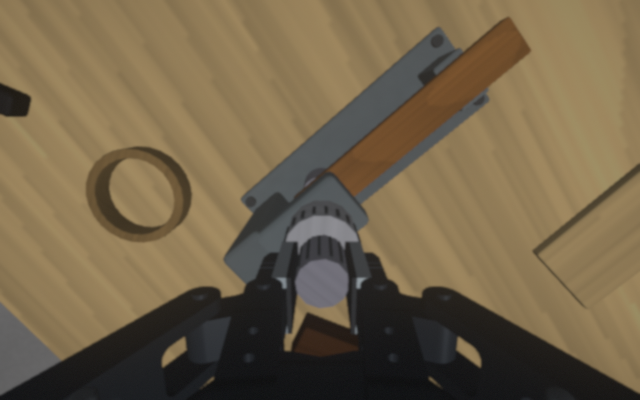

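```bash
sed -i 's/^print(/print("tau",s["tau"].round(3)[[0,4,5]],"gap",round(s["finger_gap"],4));print(/' st.py; python3 st.py
```

```text
22.95 [0.6116 0.0807 0.1549] F [-2.11  0.62  3.86] T [0.055 0.524 0.058] j6 -0.964 gap 0.0207 yaw 2.5371
```

Request:
arm_command(
  steps="0 0 -0.5 -0.12; 0 0 -1 -0.24; 0 0 -1 -0.24",
)

```text
clock: 23.32
tcp_pos: [0.6115, 0.0807, 0.1538]
orientation: [-0.002, 0.409, 0.913, -0.001]
wrist_force: [-1.3, 0.8, 1.6]
finger_gap: 0.021
```

```bash
python3 st.py
```

```text
23.32 [0.6115 0.0807 0.1538] F [-1.29  0.83  1.64] T [ 0.067  0.48  -0.071] j6 -0.727 gap 0.021 yaw 2.2991
```

```bash
cat >> st.py <<'E'
print('tau',s['tau'].round(3)[[0,4,5]],'turned',round(3.2746-2*np.arctan2(s['orientation'][2],s['orientation'][1]),3),'sunk',round(158.4-1000*s['tcp_pos'][2],2))
E
python3 st.py
```

```text
23.32 [0.6115 0.0807 0.1538] F [-1.29  0.83  1.64] T [ 0.067  0.48  -0.071] j6 -0.727 gap 0.021 yaw 2.2991
tau [-0.401 -0.141  0.332] turned 0.975 sunk 4.62
```

Request:
arm_command(
  steps="0 0 -0.3 -0.06; 0 0 -0.6 -0.12; 0 0 -0.6 -0.12",
)

```text
clock: 23.7
tcp_pos: [0.6115, 0.0808, 0.1532]
orientation: [-0.002, 0.462, 0.887, -0.001]
wrist_force: [-2.2, 0.9, 2.5]
finger_gap: 0.0207
```

```bash
python3 st.py
```

```text
23.7 [0.6115 0.0808 0.1532] F [-2.19  0.89  2.46] T [ 0.046  0.407 -0.107] j6 -0.61 gap 0.0207 yaw 2.182
tau [-0.41  -0.145  0.112] turned 1.093 sunk 5.21
```

Request:
arm_command(
  steps="0 0 -0.3 -0.06; 0 0 -0.6 -0.12; 0 0 -0.6 -0.12",
)

```text
clock: 24.08
tcp_pos: [0.6115, 0.0808, 0.1526]
orientation: [-0.002, 0.513, 0.859, -0.001]
wrist_force: [-1.4, 0.5, 2.1]
finger_gap: 0.0212
```

```bash
python3 st.py
```

```text
24.07 [0.6115 0.0808 0.1526] F [-1.43  0.46  2.07] T [ 0.138  0.44  -0.085] j6 -0.493 gap 0.0212 yaw 2.0647
tau [-0.453 -0.16   0.112] turned 1.21 sunk 5.78
```

Request:
arm_command(
  steps="0 0 -0.3 -0.06; 0 0 -0.5 -0.12; 0 0 -0.5 -0.12",
)

```text
clock: 24.45
tcp_pos: [0.6114, 0.0809, 0.1521]
orientation: [-0.002, 0.562, 0.827, -0.001]
wrist_force: [-2.0, 1.1, 2.8]
finger_gap: 0.0211
```

```bash
python3 st.py
```

```text
24.45 [0.6114 0.0809 0.1521] F [-2.01  1.1   2.76] T [ 0.13   0.412 -0.03 ] j6 -0.376 gap 0.0211 yaw 1.9474
tau [-0.493 -0.175  0.114] turned 1.327 sunk 6.33
```

Request:
arm_command(
  steps="0 0 -0.3 -0.06; 0 0 -0.6 -0.12; 0 0 -0.6 -0.12",
)

```text
clock: 24.82
tcp_pos: [0.6114, 0.0809, 0.1515]
orientation: [-0.002, 0.61, 0.793, -0.001]
wrist_force: [-2.1, 0.3, 2.5]
finger_gap: 0.0209
```

```bash
python3 st.py
```

```text
24.82 [0.6114 0.0809 0.1515] F [-2.06  0.35  2.52] T [ 0.154  0.432 -0.088] j6 -0.259 gap 0.0209 yaw 1.8301
tau [-0.544 -0.195  0.113] turned 1.444 sunk 6.9
```

Request:
arm_command(
  steps="0 0 -0.3 -0.06; 0 0 -0.5 -0.12; 0 0 -0.5 -0.12",
)

```text
clock: 25.2
tcp_pos: [0.6114, 0.081, 0.151]
orientation: [-0.002, 0.655, 0.755, -0.001]
wrist_force: [-1.8, 0.6, 1.7]
finger_gap: 0.0211
```

```bash
python3 st.py
```

```text
25.2 [0.6114 0.081  0.151 ] F [-1.79  0.57  1.74] T [ 0.132  0.482 -0.105] j6 -0.141 gap 0.0211 yaw 1.7127
tau [-0.585 -0.212  0.115] turned 1.562 sunk 7.42
```

```bash
python3 st2.py b; python3 - <<'E'
import cv2,numpy as np
f=lambda n,x,y:cv2.resize(cv2.imread(f'pics/{n}.png')[y:y+60,x:x+45],None,fx=9,fy=9,interpolation=cv2.INTER_CUBIC)
cv2.imwrite('pics/cmp.png',cv2.resize(np.hstack([f('side0',322,145),f('side_a',322,145),f('side_b',322,145)]),(800,356)))
cv2.imwrite('pics/cmp2.png',cv2.resize(np.hstack([f('scene0',285,215),f('scene_a',285,215),f('scene_b',285,215)]),(800,356)))
E
```

```text
25.35 [0.6114 0.081  0.151 ] F [-1.93  0.96  1.42] T [ 0.154  0.436 -0.057] [0.015 0.028 0.032] j6 -0.141 yaw 1.7119
```

View pics/cmp.png

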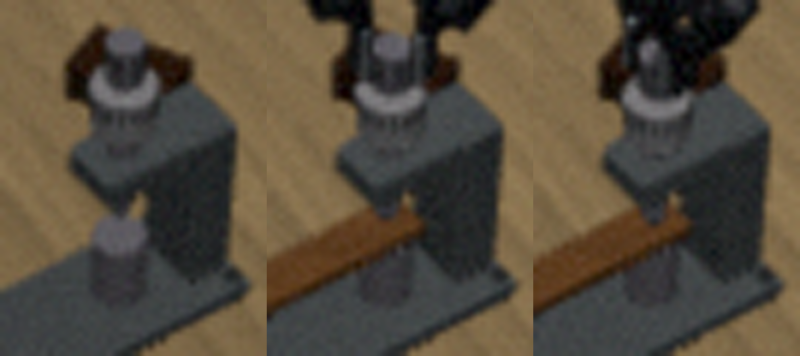

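View pics/cmp2.png

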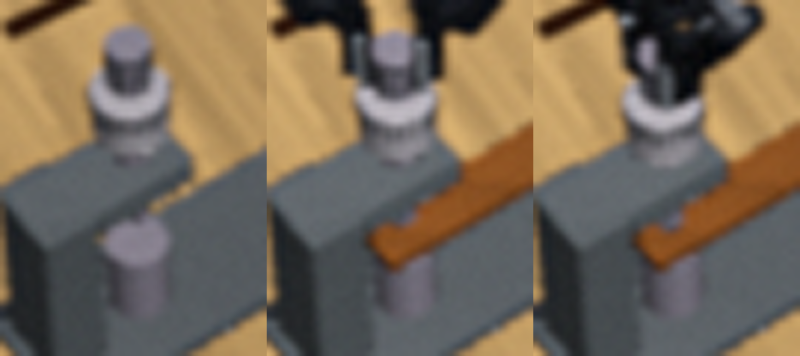

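The comparison pictures show the thimble and spindle sinking with the hand, and the tip now close above the strip. I'll continue in small steps.

Request:
arm_command(
  steps="0 0 -0.3 -0.06; 0 0 -0.6 -0.12; 0 0 -0.6 -0.12",
)

```text
clock: 25.72
tcp_pos: [0.6115, 0.081, 0.1504]
orientation: [-0.002, 0.699, 0.715, -0.0]
wrist_force: [-3.1, 1.2, 2.0]
finger_gap: 0.0208
```

```bash
python3 st.py
```

```text
25.73 [0.6115 0.081  0.1504] F [-3.1   1.22  1.97] T [ 0.197  0.44  -0.031] j6 -0.022 gap 0.0208 yaw 1.5935
tau [-0.68  -0.249  0.127] turned 1.681 sunk 7.98
```

Request:
arm_command(
  steps="0 0 -0.3 -0.06; 0 0 -0.5 -0.12; 0 0 -0.5 -0.12",
)

```text
clock: 26.1
tcp_pos: [0.6115, 0.0811, 0.1502]
orientation: [-0.002, 0.74, 0.673, -0.0]
wrist_force: [-2.6, 0.6, 3.7]
finger_gap: 0.0209
```

```bash
python3 st.py
```

```text
26.1 [0.6115 0.0811 0.1502] F [-2.58  0.59  3.68] T [0.171 0.483 0.021] j6 0.095 gap 0.0209 yaw 1.4757
tau [-0.8   -0.248  0.2  ] turned 1.799 sunk 8.21
```

Request:
arm_command(
  steps="0 0 -0.3 -0.06; 0 0 -0.5 -0.12; 0 0 -0.5 -0.12",
)

```text
clock: 26.48
tcp_pos: [0.6116, 0.0811, 0.1502]
orientation: [-0.002, 0.778, 0.628, 0.0]
wrist_force: [-2.8, 1.1, 5.1]
finger_gap: 0.0214
```

```bash
python3 st.py
```

```text
26.48 [0.6116 0.0811 0.1502] F [-2.83  1.15  5.13] T [0.15  0.596 0.039] j6 0.213 gap 0.0214 yaw 1.3578
tau [-0.837 -0.242  0.187] turned 1.917 sunk 8.24
```

Contact came at about 1.72 rad: the sinking stopped at 8.2 mm, and the j6 torque rose from 0.113 to about 0.19. I'll stop sinking and turn a little further to confirm the slip, relieving the push.

Request:
arm_command(
  steps="0 0 0.1 -0.08; 0 0 0.1 -0.16; 0 0 0.1 -0.16",
)

```text
clock: 26.85
tcp_pos: [0.6116, 0.0811, 0.1502]
orientation: [-0.002, 0.825, 0.565, 0.0]
wrist_force: [-2.4, 1.1, 3.0]
finger_gap: 0.021
```

```bash
python3 st.py
```

```text
26.85 [0.6116 0.0811 0.1502] F [-2.38  1.11  2.99] T [0.171 0.515 0.023] j6 0.37 gap 0.021 yaw 1.2002
tau [-0.874 -0.277  0.27 ] turned 2.074 sunk 8.18
```

Request:
arm_command(
  steps="0 0 0 -0.08; 0 0 0 -0.16; 0 0 0 -0.24; 0 0 0 -0.24",
)

```text
clock: 27.35
tcp_pos: [0.6116, 0.0812, 0.1502]
orientation: [-0.002, 0.886, 0.463, 0.001]
wrist_force: [-2.5, 1.5, 3.8]
finger_gap: 0.0213
```

```bash
python3 st.py; python3 st2.py c
```

```text
27.35 [0.6116 0.0812 0.1502] F [-2.5   1.51  3.77] T [0.228 0.524 0.044] j6 0.607 gap 0.0213 yaw 0.9632
tau [-0.951 -0.32   0.264] turned 2.311 sunk 8.19
27.5 [0.6116 0.0812 0.1502] F [-2.37  1.52  2.85] T [0.219 0.544 0.052] [0.019 0.019 0.029] j6 0.608 yaw 0.9625
```

```bash
python3 - <<'E'
import cv2,numpy as np
def f(n):
    a=cv2.imread(f'pics/wrist_{n}.png')[195:325,270:375].astype(float)
    return cv2.resize(np.clip((a-60)*1.8+40,0,255).astype(np.uint8),None,fx=2.5,fy=2.5,interpolation=cv2.INTER_CUBIC)
im=np.hstack([f('a'),f('b'),f('c')]);print(im.shape);cv2.imwrite('pics/kn.png',im)
E
```

```text
(325, 786, 3)
```

View pics/kn.png

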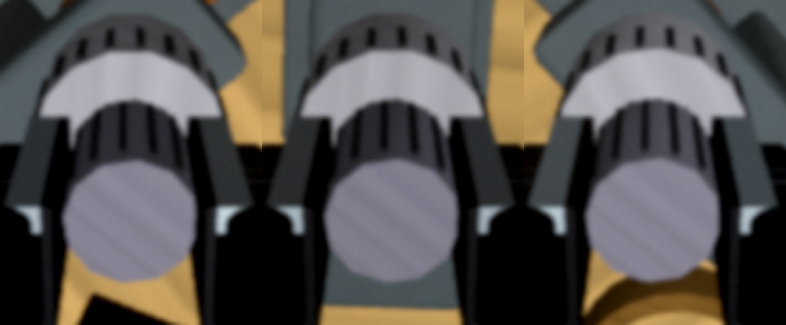

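The knurl lines on the knob stay fixed relative to the fingers in all three frames, while the thimble's lines have shifted in the last one. So the ratchet has slipped and the pads have not. Relaxing z and letting go.

Request:
arm_command(
  steps="0 0 0.2 0; 0 0 0.2 0",
)

```text
clock: 27.75
tcp_pos: [0.6116, 0.0812, 0.1502]
orientation: [-0.002, 0.886, 0.463, 0.001]
wrist_force: [-2.2, 1.6, 2.6]
finger_gap: 0.0208
```

Request:
arm_command(
  steps="0 0 0 0; 0 0 0 0; 0 0 0 0; 0 0 0 0; 0 0 0 0; 0 0 0 0",
  fingers=1,
)

```text
clock: 28.5
tcp_pos: [0.6116, 0.0812, 0.1503]
orientation: [-0.002, 0.886, 0.463, 0.001]
wrist_force: [-0.1, 0.4, -0.1]
finger_gap: 0.0853
```

```bash
python3 st.py
```

```text
28.5 [0.6116 0.0812 0.1503] F [-0.11  0.45 -0.06] T [-0.015  0.025 -0.026] j6 0.607 gap 0.0853 yaw 0.9631
tau [-0.01   0.013 -0.   ] turned 2.311 sunk 8.13
```

Request:
arm_command(
  steps="0 0 15 0; 0 0 40 0; 0 0 80 0; 0 0 120 0; -40 20 140 0; -90 40 140 0; -140 60 140 0; -140 60 140 0",
)

```text
clock: 29.5
tcp_pos: [0.4684, 0.1423, 0.2923]
orientation: [-0.002, 0.886, 0.464, 0.001]
wrist_force: [-0.1, -0.4, 0.7]
finger_gap: 0.0854
```

```bash
python3 - <<'E'
from h import *
s=get_state();print(s['clock'],s['tcp_pos'],s['wrist_force'])
o=[]
for c,(y,x) in (('side',(120,260)),('scene',(190,250))):
    im=read_camera(c); cv2.imwrite(f'pics/{c}_f.png',im[:,:,::-1]); o.append(cv2.resize(im[y:y+120,x:x+140],None,fx=2.8,fy=2.8,interpolation=cv2.INTER_CUBIC)[:,:,::-1])
    i=camera_info(c)
    for n,z in [('strip',.066),('pencil',.004),('offcut',.006),('block',.015),('tape',.012),('clamp',.012),('bottle',0),('glue',0)]:
        for r in trace(c,n)[:1]:
            rr,m=maskrect(i,r['mask'],z); print(c,n,round(r['score'],2),np.round(rr[0],3),np.round(rr[1],3),round(rr[2],1))
cv2.imwrite('pics/fin.png',np.hstack(o))
E
```

```text
29.5 [0.46835379 0.14230622 0.29234256] [-0.07132768 -0.4021106   0.72876797]
side strip 0.93 [0.53  0.073] [0.204 0.038] 5.6
side pencil 0.46 [ 0.504 -0.125] [0.163 0.016] 4.4
side offcut 0.74 [0.402 0.299] [0.133 0.1  ] 11.1
side block 0.69 [0.712 0.248] [0.057 0.079] 70.7
side tape 0.73 [ 0.759 -0.009] [0.101 0.091] 57.0
side clamp 0.76 [ 0.723 -0.23 ] [0.27  0.149] 50.9
side bottle 0.74 [ 0.73  -0.224] [0.278 0.151] 50.9
side glue 0.76 [ 0.646 -0.462] [0.135 0.058] 34.0
scene strip 0.96 [0.532 0.071] [0.199 0.035] 6.5
scene pencil 0.57 [ 0.506 -0.128] [0.159 0.014] 3.7
scene offcut 0.61 [0.404 0.295] [0.134 0.091] 11.0
scene block 0.62 [0.709 0.229] [0.058 0.079] 33.2
scene tape 0.9 [ 0.762 -0.009] [0.103 0.09 ] 74.3
scene clamp 0.89 [ 0.728 -0.233] [0.267 0.151] 50.7
scene bottle 0.67 [0.599 0.379] [0.154 0.071] 52.9
scene glue 0.67 [ 0.586 -0.577] [0.229 0.06 ] 73.6
```

View pics/fin.png

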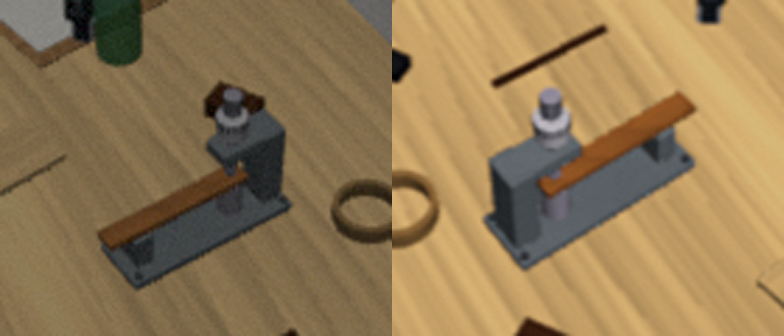

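Both views show the strip clamped under the spindle and centred, with its end about 18 mm past the axis. The bystanders are where they were and the hand is clear.

```bash
python3 -c "
from workcell import *
print(hand_in(), get_state()['clock'])"
```

```text
the job is handed in; nothing more can be done
the job is handed in; nothing more can be done
```

The brown strip is lying flat on the rest and anvil, clamped under the spindle by the ratchet. I handed the job in at about 30 s with the hand clear and everything else unmoved.

- **Strip:** it is centred and parallel to the micrometer, with its end about 18 mm past the spindle axis (17 is best).
- **Turning:** I turned the knob 2.31 rad clockwise and let the hand sink with it. The tip met the strip after about 1.72 rad, 8.2 mm down.
- **Slip:** I stopped about 0.6 rad after contact. Close-ups showed the knob moving with the fingers while the thimble lagged behind, so the ratchet slipped and the pads did not.
- **Force on the knob:** I mostly pressed down with 1.5 to 4 N, briefly 5 N, and about 2.6 N just before letting go. That is not quite zero, but with the ratchet's 15 N it should stay under the 22 N that dents the wood.
- **Last look:** the side and scene pictures show the strip still clamped and the other items where they were. The side camera's labels for the bottle and block were unreliable, as was the scene camera's label for the glue.

Two readings were off:
- **Finger tips:** they sit about 31 mm short of the reported tool point. My first grasp closed above the strip and moved nothing, so I found the tips by a gentle touch on the strip (about 7 N) and corrected for it.
- **Wrist twist:** it was too noisy to show the slip by itself, so I relied on the sink stopping, the last joint's torque and the pictures.

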